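# Index the sample carousel to the read window and start the reading

### The job

Push on an arm of the small four-armed carousel with a fingertip until the arm that carries the tall capped sample tube stands squarely in front of the reader's dark window, then press the round start key on top of the read head fully down and let it come up. Do not start it before the tube is in place; push the arms and not the tube, lift nothing, leave the tube seated upright in its pocket and leave the bottle, the jar and the tube rack alone.

Things in the scene. Friction and masses are not known exactly. Their poses are not given: they have to be found in the camera images.
- reader: Fixed reader: a grey round deck (radius 128 mm, top 22 mm above the table) under the carousel, and a cream read head, a box 130 mm (x) by 100 mm (y), 82 mm high, centred 175 mm along the reader's own +y. Origin: on the table under the carousel's axis; z up. The head's dark upright window, 16 mm wide, faces the carousel at x = 0; a dark line on the head's top marks its middle.
- carousel: Four-armed carousel, turning both ways without stops about the vertical axis through its origin (at deck height, 22 mm above the table); stays where it is left. Own +x points along the arm that carries the sample tube, own +y along the arm whose pocket is covered by a low flat square cassette (30 by 30 mm, top 67 mm above the table); the other two arms end in empty pockets.
- hub_top (a point): Top centre of the carousel's hub (radius 24 mm), on the turning axis, 66 mm above the table.
- mid_arm (a point): Middle of the empty carousel arm opposite the sample tube, 62 mm from the axis, 50 mm above the table. The four aluminium arms, 90 degrees apart, are alike: 14 mm wide, 40 to 60 mm above the table, free from 24 to 93 mm from the axis, then a black pocket (radius 12 mm, centred at 105 mm). The deck is 18 mm below them. Turning takes about 0.04 N m (0.7 N at mid-arm).
- tube_mid (a point): Centre (half-way up) of the tall capped sample tube standing loose in the pocket of one carousel arm, 105 mm from the axis: 49 mm long, 13 mm diameter, with a 16 mm white cap; its top is 88 mm above the table. It has about 1.5 mm of play in its pocket.
- sample_tube: The same sample tube; origin at the centre of its lower end, 24.5 mm below its centre; z up along the tube.
- read_point (a point): The point where the tube's centre belongs for reading: in front of the middle of the window, 105 mm from the carousel's axis along the reader's +y, 66 mm above the table (fixed to the reader).
- start_key_top (a point): Centre of the top of the round start key (28 mm diameter, white, in a grey housing), the only key on top of the read head, pressed straight down.
- start_key (a joint): How far the start key is down, m: 0 up, 0.006 fully down; a spring (about 4 N at full depth) brings it back up.
- dropper_mid (a point): Centre of a small loose bottle (30 mm diameter, 75 mm high), to be left alone.
- jar_mid (a point): Centre of a loose amber jar (56 mm diameter, 62 mm high), to be left alone.
- rack_mid (a point): Centre of a loose white rack (36 by 120 mm, long axis its own y; 65 mm high with the three tubes in it), to be left alone.
There are look-alikes about, which are no part of the job. What is shaped like the sample_tube but yellow is not meant.

How it is judged:
By the outcome, as a careful person would: the job done as asked, in the order asked, and still so for the second after the job is handed in, with the robot touching nothing.
It also fails if it takes over 64 s, if anything falls off the work surface, if the arm or the gripper's body presses on something with over 40 N, if the wrist force passes 120 N, or if a joint passes its speed limit or range.

### The arm

A 6-joint arm with a two-finger parallel gripper is mounted at the origin on the work surface. World frame = base frame: x ahead of the robot, y to its left, z up, the work surface at z = 0. Lengths are in m, angles in rad, forces in N, time in s.
With the tool pointing down it reaches from about 0.35 to 0.775 m from the base axis. Payload 7.3 kg.
Tool frame: the origin (TCP) lies midway between the tips of the shut fingers; the grasp point (between the pads) lies robot.grasp_offset behind it (robot.grasp_offset is the distance from the TCP to the grasp point, in m); z points along the fingers, x is the direction in which the jaws open and shut, and the axes are right-handed (so a half turn about z gives the same grasp; the last joint's range is limited). The gripper opens to 92 mm and grips with 3 to 60 N. Pads are 19 mm wide; open, the fingers measure 130 mm over their backs; the gripper's body (75 mm by 190 mm) begins 47 mm behind the grasp point.
Start: joints at [-0.146, 0.342, 1.524, -0, 1.275, -0.146], TCP at [0.525, 0, 0.227] pointing down, gripper open.
Joint ranges: [-2.53, 2.53], [-0.77, 2.02], [0.04, 2.7], [-1, 4.14], [0.28, 2.66], [-3.11, 3.11]. Speed limits (rad/s): [2.57, 2.57, 3.14, 3.14, 3.14, 3.14].

### API

Orientations are given as [roll, pitch, yaw] about the fixed x, y, z axes, in that order (R = Rz(yaw) Ry(pitch) Rx(roll)).
In Python, from cell import robot gives the robot as it stands. The module is installed in compiled form; this text tells all that it offers.
- The arm moves only by the tool move_arm, never from a script. Its argument "increments" is a list of rows, each a list of 7 numbers: the finger opening in mm, from 0 to 91.8, then the shift along the tool's x, y, z in mm, then the turn, a rotation vector about the tool's x, y, z in rad. A call has 1 to 12 rows; each row shifts and turns the pose as measured when the row begins, along the tool's axes as they then stand; what a row does not reach is not made up. A row lasts 1/8 s, in which the tool goes at most 62.5 mm and 10.7 degrees, less where a joint would pass 70% of its speed; a pose out of reach is approached as far as the arm can. A call is refused whole if a number of a shift passes 62.5 or a number of a turn 0.188, either way. A call with a gripper value outside its range is refused whole. The fingers move at their own pace and stop on an object; "newtons" is the grip in N (left out, the last holds). Time passes only in rows, so rows that do not move let the fingers close. It gives the time, the measured TCP pose, the force and the opening at its end, in the units of the state.
- robot.observe(): the state, without advancing time (a new reading comes with each control period).
- robot.read_camera(name): name is "scene" or "side" or "wrist"; returns a dict with "img" (384x512x3 uint8, red, green, blue), "fx", "fy", "cx", "cy" (pixels), "T" (4x4, takes a point from camera to world coordinates). Camera axes: x right, y down, z forward; pixel columns grow to the right and rows downward; lengths in m; the calibration is good to about 2 mm. A picture is of the moment at which its call begins. There is no depth.
- robot.hand_in(): hands the job in, once; it reports no verdict.
Trained networks look in the newest picture that a camera, given by its name, has taken for a name from the list of things; names that differ only in an ending like _2 or _b are one class to them, and where a whole thing is asked for, a point or a joint stands for the part that bears it (a point fixed in the world has none). Each returns a list of dicts, best first, with "conf" (0 to 1); they miss things now and then, are a little off and sometimes report something else, mostly with a low value. They report only what shows in the picture. A call takes as long as a camera call. They do not tell look-alikes from the thing itself.
- robot.look_for(thing, camera): "rect" ([left, top, width, height] in pixels, round what is visible of it).
The state is a dict: "time": time; "qpos": joint angles; "qvel": joint speeds; "joint_efforts": joint torques, N m; "tool_pos": TCP position; "tool_rot": TCP orientation; "contact_force": force on the tool from outside, world axes, zero at the start; "torque": the same for the moment, N m; "opening": finger opening in m.
Only numpy, scipy, OpenCV 4.12 (cv2) and the standard library are available. Lean on these libraries where they do the work, as an engineer would, in place of code of your own. Each camera call takes 0.05 s, during which the arm holds its last target.

## Working session

There is one attempt and no reset: what is moved stays moved. The work goes in short steps, Python scripts to look and compute and a tool call to move; the robot and the scene stay as the last step left them, time stands still between calls to the robot, and variables do not carry over. Pictures are saved under pics/ and viewed, and the job is handed in when it is done.

Besides the shell and the picture viewer there is one more tool, called after "Emit:" in YAML: its name, and indented under it one key for each argument. move_arm: Moves the arm, as the interface text tells. Its arguments: {"type":"object","properties":{"increments":{"type":"array"},"newtons":{"type":"number"}},"required":["increments"]}

```bash
mkdir -p pics; python3 - <<'E'
from cell import robot
import cv2, json, numpy as np
for c in ["scene","side","wrist"]:
    d=robot.read_camera(c)
    cv2.imwrite(f"pics/{c}0.png",cv2.resize(d["img"][:,:,::-1],None,fx=1.5,fy=1.5))
    print(c,d["fx"],d["cx"],d["cy"],np.round(d["T"],3).tolist())
    for t in ["reader","carousel","sample_tube","start_key","hub_top"]:
        print(t,[(np.round(x["rect"]).tolist(),round(x["conf"],2)) for x in robot.look_for(t,c)][:4])
print(robot.observe())
E
```

```text
scene 476.37012906924656 259.90580448437777 190.16388873780193 [[-0.658, 0.446, -0.607, 1.178], [0.753, 0.369, -0.545, 0.453], [-0.019, -0.816, -0.578, 0.644], [0.0, 0.0, 0.0, 1.0]]
reader [([250.0, 179.0, 180.0, 92.0], 0.92)]
carousel [([253.0, 174.0, 118.0, 77.0], 0.81)]
sample_tube [([257.0, 291.0, 7.0, 23.0], 0.77), ([309.0, 224.0, 12.0, 18.0], 0.54), ([255.0, 172.0, 118.0, 78.0], 0.26)]
start_key [([249.0, 181.0, 175.0, 87.0], 0.67), ([203.0, 177.0, 14.0, 22.0], 0.55)]
hub_top [([253.0, 176.0, 119.0, 78.0], 0.87), ([180.0, 214.0, 25.0, 37.0], 0.51)]
side 486.6256681216963 252.98866642241632 192.18583377258236 [[0.995, -0.067, 0.077, 0.518], [-0.102, -0.617, 0.78, -0.816], [-0.005, -0.784, -0.62, 0.713], [0.0, 0.0, 0.0, 1.0]]
reader [([155.0, 128.0, 130.0, 127.0], 0.87), ([182.0, 164.0, 82.0, 66.0], 0.46), ([260.0, 257.0, 16.0, 32.0], 0.2)]
carousel [([179.0, 166.0, 84.0, 62.0], 0.63)]
sample_tube [([257.0, 159.0, 3.0, 23.0], 0.56), ([323.0, 167.0, 8.0, 19.0], 0.5)]
start_key []
hub_top [([177.0, 167.0, 88.0, 64.0], 0.95), ([311.0, 224.0, 29.0, 38.0], 0.32)]
wrist 277.04378277825
[... 481 characters left out ...]
8)]
{'time': 0.9, 'qpos': array([-1.46026800e-01,  3.41964019e-01,  1.52411296e+00,  1.17284223e-05,
        1.27541053e+00, -1.45963909e-01]), 'qvel': array([ 3.51486684e-04,  2.82802620e-04,  6.93489534e-04, -7.47898922e-04,
       -5.84696780e-05, -3.54996248e-04]), 'joint_efforts': array([ 6.76173313e-04, -4.31125546e+01, -2.44476485e+01,  7.16317096e-02,
        4.82827483e-02, -1.09905949e-05]), 'tool_pos': array([5.25009949e-01, 1.03330939e-05, 2.26754666e-01]), 'tool_rot': array([ 3.14158846e+00, -1.05659772e-04, -6.63041379e-05]), 'contact_force': array([-0.27807666,  0.23530139,  0.11286356]), 'torque': array([ 0.0067712 , -0.00261587, -0.01212035]), 'opening': 0.09190340269849423}
```

View pics/scene0.png

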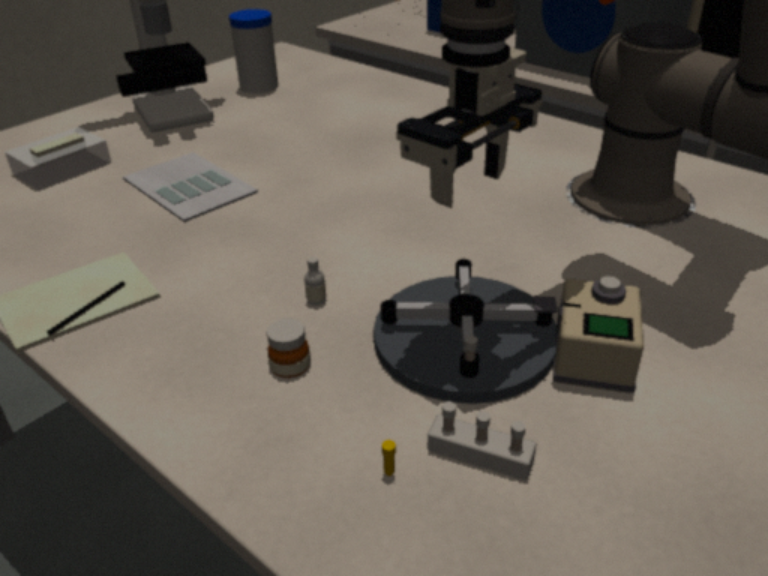

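View pics/side0.png

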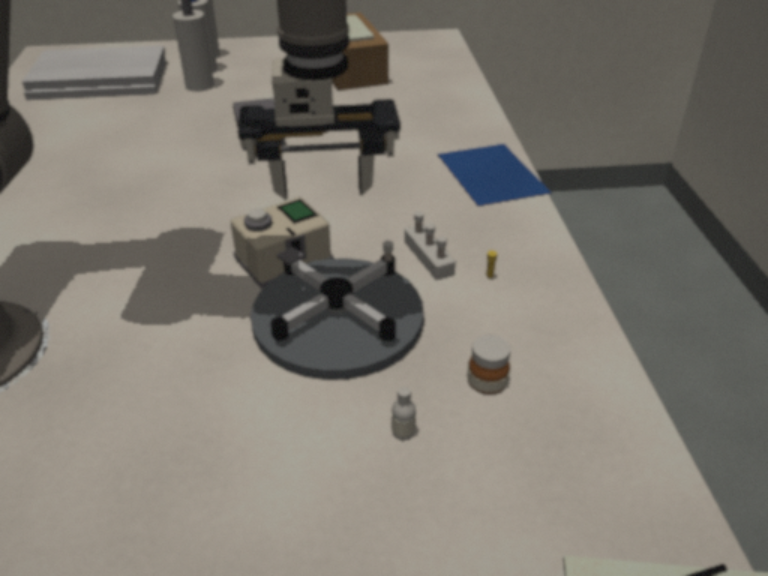

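View pics/wrist0.png

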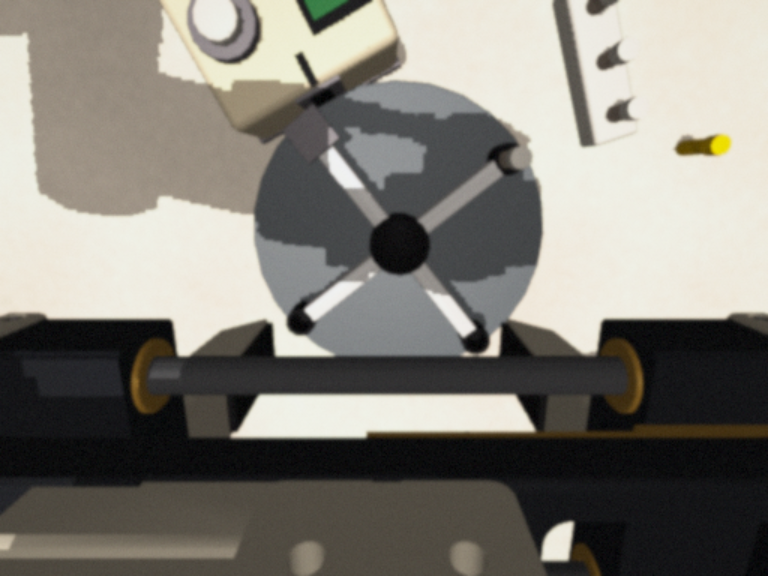

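Tube candidates (wrist picture px): the white-capped tube on a carousel arm at (515,157), the yellow look-alike on the table at (704,145), and three rack tubes at (600,5), (620,50) and (625,110). I choose the one at (515,157). The only key is at (215,18). Next are close crops for measuring.

```bash
python3 - <<'E'
from cell import robot
import cv2, numpy as np
from scipy.optimize import least_squares
W=cv2.imread("pics/wrist0.png")
d=robot.read_camera("wrist"); im=d["img"][:,:,::-1]
cv2.imwrite("pics/wc.png",cv2.resize(im[0:245,100:370],None,fx=2.4,fy=2.4,interpolation=cv2.INTER_CUBIC))
d=robot.read_camera("side"); im=d["img"][:,:,::-1]
cv2.imwrite("pics/sc.png",cv2.resize(im[120:260,145:295],None,fx=4,fy=4,interpolation=cv2.INTER_CUBIC))
d=robot.read_camera("scene"); im=d["img"][:,:,::-1]
cv2.imwrite("pics/cc.png",cv2.resize(im[165:275,240:440],None,fx=4,fy=4,interpolation=cv2.INTER_CUBIC))
E
```

```text
(no output)
```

View pics/wc.png

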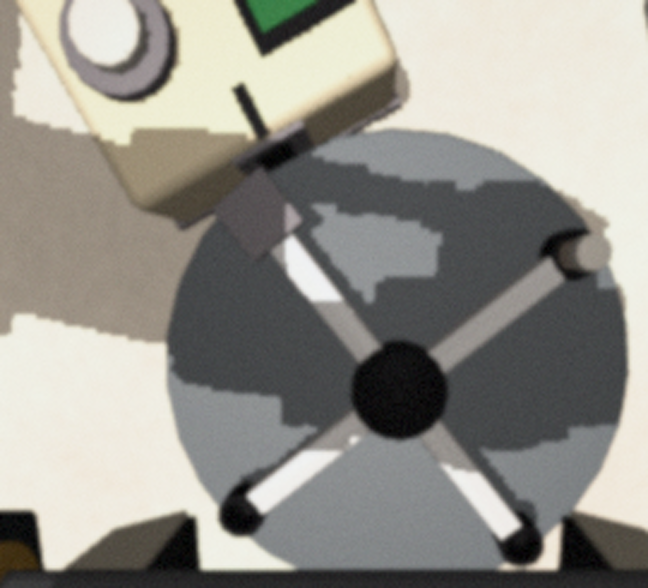

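View pics/sc.png

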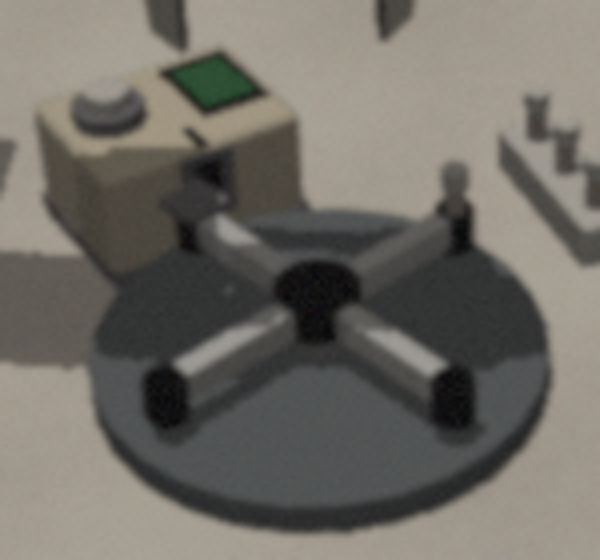

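View pics/cc.png

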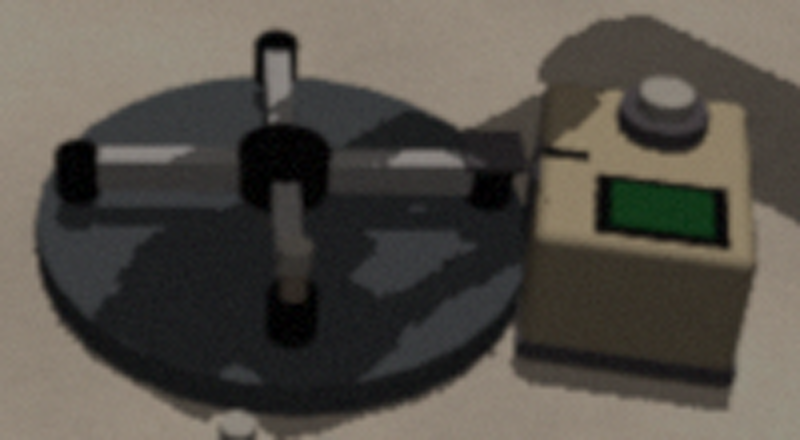

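```bash
cat > h.py <<'E'
import numpy as np
from cell import robot
def proj(d,P):
    T=d["T"]; p=T[:3,:3].T@(np.asarray(P)-T[:3,3]); return np.array([d["fx"]*p[0]/p[2]+d["cx"],d["fy"]*p[1]/p[2]+d["cy"]])
def loc(o,a,p): 
    c,s=np.cos(a),np.sin(a); return np.array([o[0]+c*p[0]-s*p[1],o[1]+s*p[0]+c*p[1],p[2]])
E
python3 - <<'E'
from h import *
from scipy.optimize import least_squares
D={c:robot.read_camera(c) for c in ["wrist","side","scene"]}
cv={"wrist":lambda u,v:(u/2.4+100,v/2.4),"side":lambda u,v:(u/4+145,v/4+120),"scene":lambda u,v:(u/4+240,v/4+165)}
o=[("wrist","r",(0,0,.066),399,390),("side","r",(0,0,.066),317,283),("scene","r",(0,0,.066),284,152),
("wrist","r",(-.065,.125,.082),137,206),("wrist","r",(.065,.125,.082),402,62),("side","r",(-.065,.125,.082),103,184),("side","r",(.065,.125,.082),300,116),
("scene","r",(.065,.125,.082),538,260),("scene","r",(-.065,.125,.082),548,88),
("wrist","c",(0,.105,.067),258,215),("wrist","c",(-.093,0,.06),253,505),("wrist","c",(0,-.093,.06),512,533),("wrist","c",(.105,0,.088),592,250),
("side","c",(.105,0,.088),456,165),("side","c",(0,.105,.067),200,200),("scene","c",(0,.105,.067),492,150),
("wrist","k",0,101,32),("side","k",0,104,90),("scene","k",0,668,92)]
def f(x):
    r=[]
    for c,k,p,u,v in o:
        P=loc(x[:2],x[2],p) if k=="r" else loc(x[:2],x[3],p) if k=="c" else x[4:7]
        r+=list(proj(D[c],P)-cv[c](u,v))
    return np.array(r)
s=least_squares(f,[.53,.13,.5,.6,.4,.3,.09],loss="soft_l1")
x=s.x; print(np.round(x,4),np.degrees(x[2:4])); R=f(x).reshape(-1,2)
for a,b in zip(o,R): print(a[:3],b.round(1))
c,s_=np.cos(x[2]),np.sin(x[2]); q=x[4:6]-x[:2]; print("key local",c*q[0]+s_*q[1],-s_*q[0]+c*q[1])
E
```

```text
[0.5355 0.0135 0.4671 0.6721 0.4207 0.1578 0.102 ] [26.76526356 38.50927408]
('wrist', 'r', (0, 0, 0.066)) [0.3 1.4]
('side', 'r', (0, 0, 0.066)) [-0.8 -1. ]
('scene', 'r', (0, 0, 0.066)) [-0.4 -1.6]
('wrist', 'r', (-0.065, 0.125, 0.082)) [-0.4  1.7]
('wrist', 'r', (0.065, 0.125, 0.082)) [ 2.4 -1.8]
('side', 'r', (-0.065, 0.125, 0.082)) [-0.3 -0.8]
('side', 'r', (0.065, 0.125, 0.082)) [ 0.6 -1.1]
('scene', 'r', (0.065, 0.125, 0.082)) [-2.1 -5.9]
('scene', 'r', (-0.065, 0.125, 0.082)) [-0.6 -2.2]
('wrist', 'c', (0, 0.105, 0.067)) [-0.7 -0.6]
('wrist', 'c', (-0.093, 0, 0.06)) [ 1.7 -1. ]
('wrist', 'c', (0, -0.093, 0.06)) [-1.  -1.4]
('wrist', 'c', (0.105, 0, 0.088)) [1.2 0.2]
('side', 'c', (0.105, 0, 0.088)) [-1.   0.6]
('side', 'c', (0, 0.105, 0.067)) [-2.2 -0.8]
('scene', 'c', (0, 0.105, 0.067)) [ 0.  -0.9]
('wrist', 'k', 0) [ 0.1 -0.4]
('side', 'k', 0) [-0.9  0.4]
('scene', 'k', 0) [-1.3 -0.1]
key local -0.03746227512980292 0.1804564041915215
```

```bash
cat >> h.py <<'E'
from scipy.spatial.transform import Rotation as Ro
HUB=np.array([.5355,.0135])
def st():
    s=robot.observe(); R=Ro.from_euler("xyz",s["tool_rot"]).as_matrix()
    return s,R
def plan(P,yawdeg):
    s,R=st(); d=R.T@(np.asarray(P)-s["tool_pos"])*1000
    Rt=Ro.from_euler("xyz",[np.pi,0,np.radians(yawdeg)]).as_matrix()
    rv=Ro.from_matrix(R.T@Rt).as_rotvec()
    print("t",round(s["time"],2),"pos",s["tool_pos"].round(4),"yaw",np.degrees(s["tool_rot"]).round(1),"F",s["contact_force"].round(1),"q",s["qpos"].round(2),"open",round(s["opening"],4))
    print(" target",np.round(P,4)," shift mm",d.round(1)," rotvec",rv.round(3))
E
python3 - <<'E'
from h import *
print(robot.grasp_offset)
P=loc(HUB,np.radians(38.5),(-.062,.035,.15)); plan(P,38.5)
E
```

```text
0.0188
t 1.2 pos [0.525  0.     0.2268] yaw [180.  -0.   0.] F [ 0.4 -0.1 -0.2] q [-0.15  0.34  1.52 -0.    1.28 -0.15] open 0.0919
 target [0.4652 0.0023 0.15  ]  shift mm [-59.9  -2.3  76.7]  rotvec [ 0.    -0.    -0.672]
```

Emit:
move_arm:
  increments:
    - [0,-20,-1,20,0,0,0]
    - [0,-20,-1,20,0,0,0]
    - [0,-20,0,20,0,0,0]
    - [0,0,0,0,0,0,-0.168]
    - [0,0,0,0,0,0,-0.168]
    - [0,0,0,0,0,0,-0.168]
    - [0,0,0,0,0,0,-0.168]
    - [0,0,0,0,0,0,0]
  newtons: 20

```text
time: 2.2
tool_pos: [0.4633, 0.0021, 0.1651]
tool_rot: [3.141, -0.001, 0.691]
contact_force: [0.1, 0.0, 0.1]
opening: 0.0164
```

```bash
python3 - <<'E'
from h import *
import cv2
plan(loc(HUB,np.radians(38.5),(-.062,.035,.15)),38.5)
plan(loc(HUB,np.radians(38.5),(-.062,.035,.048)),38.5)
d=robot.read_camera("wrist"); cv2.imwrite("pics/w1.png",d["img"][:,:,::-1])
d=robot.read_camera("side"); cv2.imwrite("pics/s1.png",cv2.resize(d["img"][80:270,120:330,::-1],None,fx=3,fy=3))
E
```

```text
t 2.2 pos [0.4633 0.0021 0.1651] yaw [ 1.799e+02 -1.000e-01  3.960e+01] F [0.1 0.  0.1] q [-0.16  0.29  1.78  0.    1.06 -0.85] open 0.0164
 target [0.4652 0.0023 0.15  ]  shift mm [ 1.6  1.  15.1]  rotvec [ 0.001 -0.001  0.019]
t 2.2 pos [0.4633 0.0021 0.1651] yaw [ 1.799e+02 -1.000e-01  3.960e+01] F [0.1 0.  0.1] q [-0.16  0.29  1.78  0.    1.06 -0.85] open 0.0164
 target [0.4652 0.0023 0.048 ]  shift mm [  1.5   0.9 117.1]  rotvec [ 0.001 -0.001  0.019]
```

View pics/s1.png

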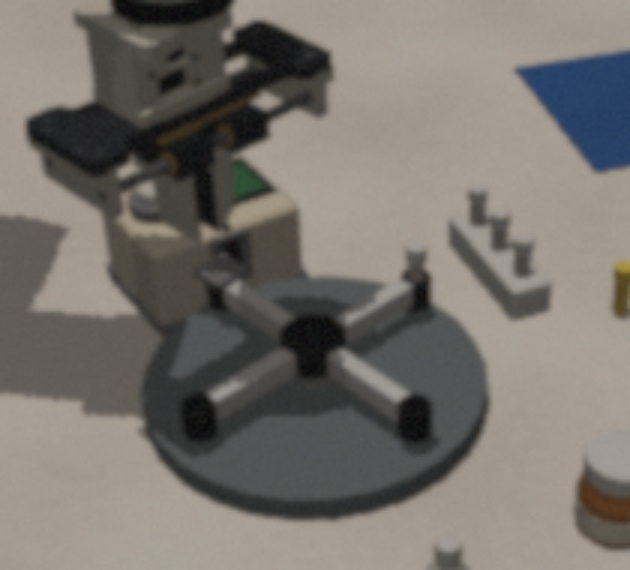

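View pics/w1.png

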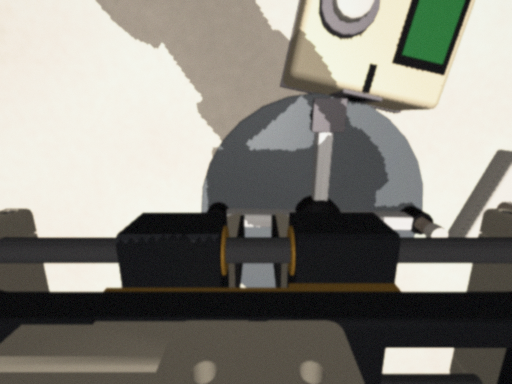

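Emit:
move_arm:
  increments:
    - [0,1,1,28,0,0,0.019]
    - [0,0,0,28,0,0,0]
    - [0,0,0,28,0,0,0]
    - [0,0,0,26,0,0,0]
    - [0,0,0,5,0,0,0]

```text
time: 2.92
tool_pos: [0.4669, 0.0016, 0.0483]
tool_rot: [3.137, -0.004, 0.655]
contact_force: [-0.9, -0.8, 0.2]
opening: 0.0006
```

```bash
python3 - <<'E'
from h import *
import cv2
plan(loc(HUB,np.radians(38.5),(-.062,.018,.048)),38.5)
d=robot.read_camera("wrist"); cv2.imwrite("pics/w2.png",d["img"][:,:,::-1])
d=robot.read_camera("side"); cv2.imwrite("pics/s2.png",cv2.resize(d["img"][80:270,120:330,::-1],None,fx=3,fy=3))
E
```

```text
t 2.92 pos [0.4669 0.0016 0.0483] yaw [179.8  -0.2  37.5] F [-0.9 -0.8  0.2] q [-0.16  0.47  1.91  0.    0.75 -0.82] open 0.0006
 target [ 0.4758 -0.011   0.048 ]  shift mm [-0.6 15.5  0.4]  rotvec [ 0.004 -0.004 -0.017]
```

View pics/s2.png

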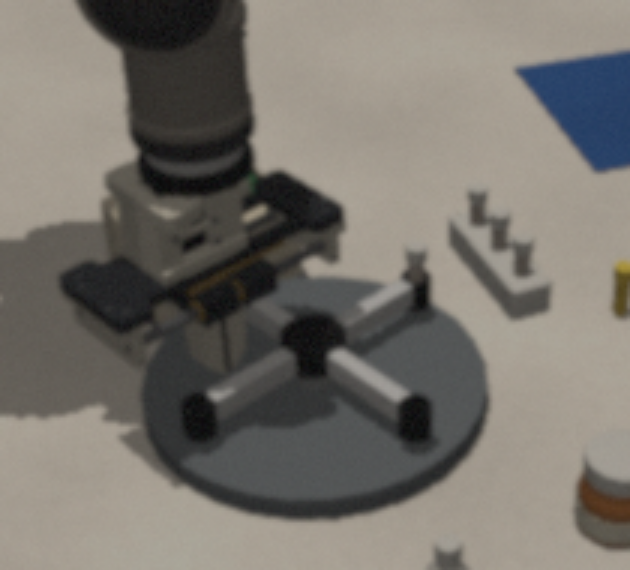

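Emit:
move_arm:
  increments:
    - [0,0,5,0,0,0,0]
    - [0,0,5,0,0,0,0]
    - [0,0,4,0,0,0,0]
    - [0,-1.2,5.5,0,0,0,-0.087]
    - [0,-1.2,5.5,0,0,0,-0.087]
    - [0,-1.2,5.5,0,0,0,-0.087]
    - [0,-1.2,5.5,0,0,0,-0.087]
    - [0,-1.2,5.5,0,0,0,-0.087]
    - [0,0,0,0,0,0,0]

```text
time: 4.15
tool_pos: [0.4953, -0.0347, 0.0536]
tool_rot: [3.13, -0.005, 1.101]
contact_force: [-0.4, 0.4, 0.1]
opening: 0.0003
```

```bash
cat >> h.py <<'E'
def rep():
    s,R=st(); y=s["tool_rot"][2]; p=s["tool_pos"][:2]-HUB; c,si=np.cos(y),np.sin(y)
    print("t",round(s["time"],2),"yaw",np.degrees(y).round(1),"local",(np.array([c*p[0]+si*p[1],-si*p[0]+c*p[1]])*1000).round(1),"z",s["tool_pos"][2].round(4),"F",s["contact_force"].round(1),"q6",s["qpos"][5].round(2))
    return s
E
python3 - <<'E'
from h import *
import cv2
rep()
d=robot.read_camera("wrist"); cv2.imwrite("pics/w3.png",d["img"][:,:,::-1])
d=robot.read_camera("side"); cv2.imwrite("pics/s3.png",cv2.resize(d["img"][80:270,120:330,::-1],None,fx=3,fy=3))
E
```

```text
t 4.15 yaw 63.1 local [-61.2  14. ] z 0.0536 F [-0.4  0.4  0.1] q6 -1.33
```

View pics/s3.png

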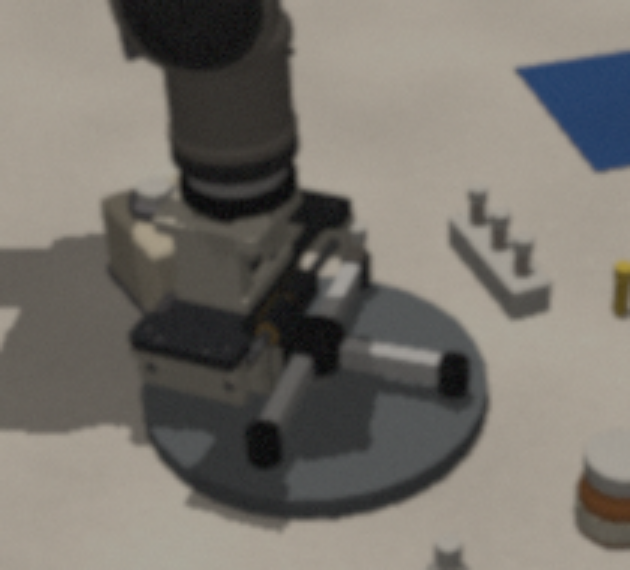

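View pics/w3.png

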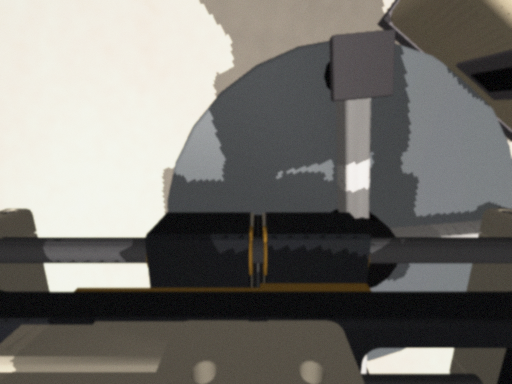

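Emit:
move_arm:
  increments:
    - [0,-1.2,5.5,3,0,0,-0.087]
    - [0,-1.2,5.5,3,0,0,-0.087]
    - [0,-1.2,5.5,1,0,0,-0.087]
    - [0,-1.2,5.5,1,0,0,-0.087]
    - [0,-1.2,5.5,1,0,0,-0.087]
    - [0,-1.2,5.5,1,0,0,-0.087]
    - [0,-1.2,5.5,1,0,0,-0.087]
    - [0,-0.6,3,0,0,0,-0.044]
    - [0,0,0,0,0,0,0]

```text
time: 5.38
tool_pos: [0.5312, -0.0495, 0.0432]
tool_rot: [3.135, 0.002, 1.761]
contact_force: [0.1, 0.9, 0.5]
opening: 0.0005
```

```bash
python3 - <<'E'
from h import *
import cv2
rep()
d=robot.read_camera("wrist"); cv2.imwrite("pics/w4.png",d["img"][:,:,::-1])
d=robot.read_camera("side"); cv2.imwrite("pics/s4.png",cv2.resize(d["img"][80:270,120:330,::-1],None,fx=3,fy=3))
d=robot.read_camera("scene"); cv2.imwrite("pics/c4.png",cv2.resize(d["img"][140:300,230:450,::-1],None,fx=3,fy=3))
E
```

```text
t 5.38 yaw 100.9 local [-61.   16.1] z 0.0432 F [0.1 0.9 0.5] q6 -2.0
```

View pics/s4.png

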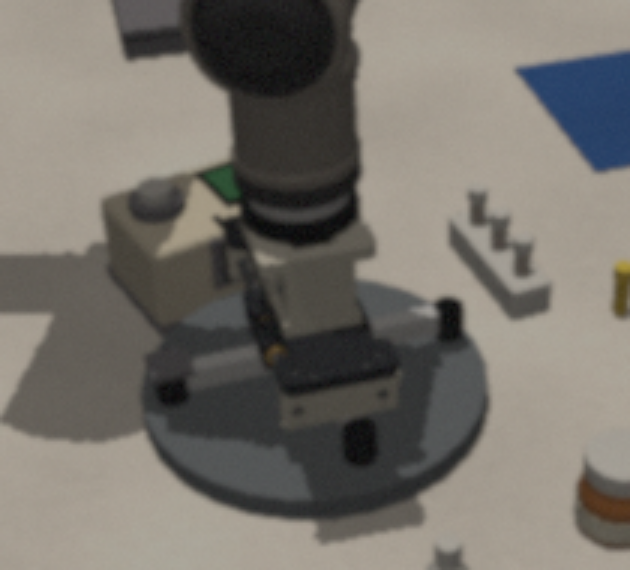

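View pics/w4.png

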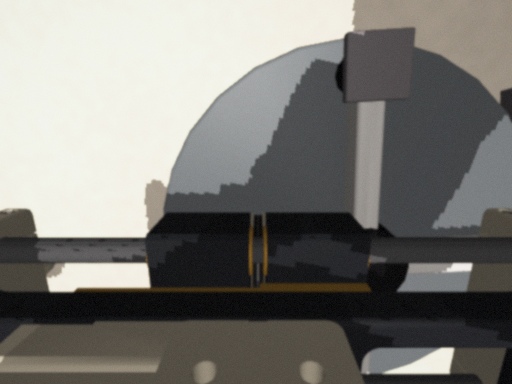

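View pics/c4.png

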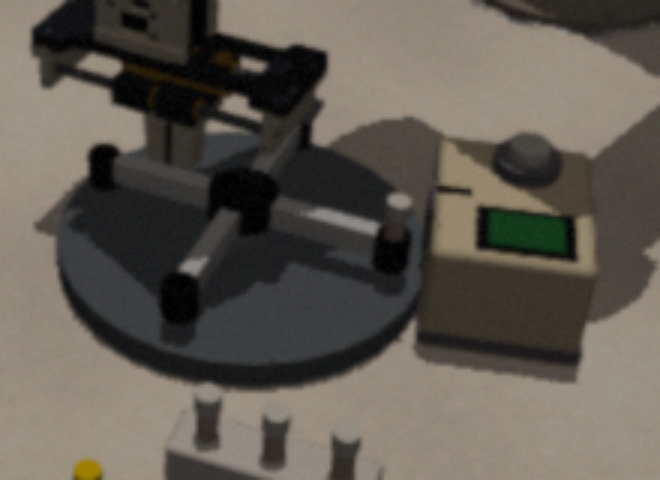

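```bash
cat >> h.py <<'E'
def back(d,u,v,z):
    r=d["T"][:3,:3]@np.array([(u-d["cx"])/d["fx"],(v-d["cy"])/d["fy"],1]); t=d["T"][:3,3]
    return t+r*(z-t[2])/r[2]
def ang(P,off=0):
    q=P[:2]-HUB; return np.round([np.degrees(np.arctan2(q[1],q[0]))-off,np.hypot(*q)*1000],1)
E
python3 - <<'E'
from h import *
w=robot.read_camera("wrist");c=robot.read_camera("scene")
print(ang(back(w,379,66,.067),90), ang(back(c,363,206.3,.088)))
E
```

```text
[-255.7  105.2] [104.5 106.4]
```

Emit:
move_arm:
  increments:
    - [0,-0.7,3.3,-2,0,0,-0.06]
    - [0,-0.7,3.3,-1,0,0,-0.06]
    - [0,-0.7,3,0,0,0,-0.06]
    - [0,0,0,0,0,0,0]

```text
time: 6.12
tool_pos: [0.5397, -0.0491, 0.0461]
tool_rot: [3.137, 0.002, 1.945]
contact_force: [0.8, -0.1, 0.3]
opening: 0.0005
```

```bash
python3 - <<'E'
from h import *
import cv2
rep()
d=robot.read_camera("wrist"); cv2.imwrite("pics/w5.png",cv2.resize(d["img"][:240,200:500,::-1],None,fx=2.5,fy=2.5,interpolation=cv2.INTER_CUBIC))
d=robot.read_camera("side"); cv2.imwrite("pics/s5.png",cv2.resize(d["img"][80:270,120:330,::-1],None,fx=3,fy=3))
d=robot.read_camera("scene"); cv2.imwrite("pics/c5.png",cv2.resize(d["img"][165:275,240:440,::-1],None,fx=4,fy=4,interpolation=cv2.INTER_CUBIC))
E
```

```text
t 6.12 yaw 111.4 local [-59.8  18.9] z 0.0461 F [ 0.8 -0.1  0.3] q6 -2.18
```

View pics/w5.png

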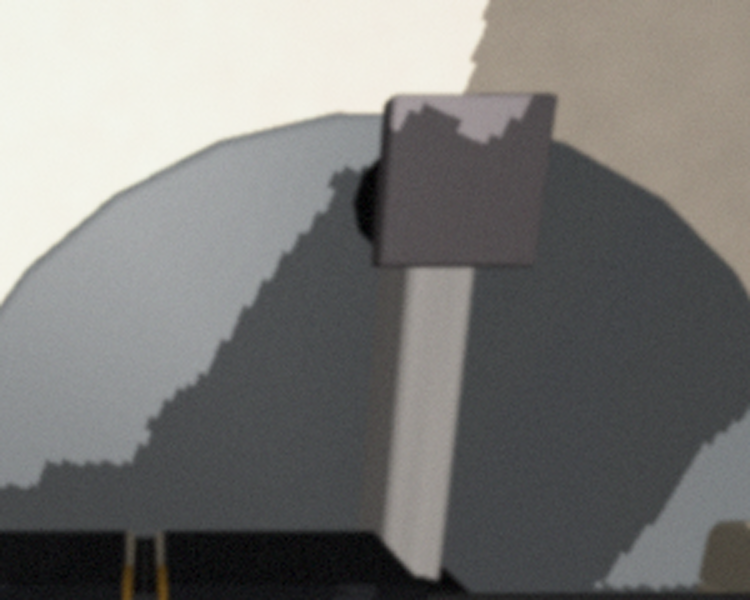

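View pics/c5.png

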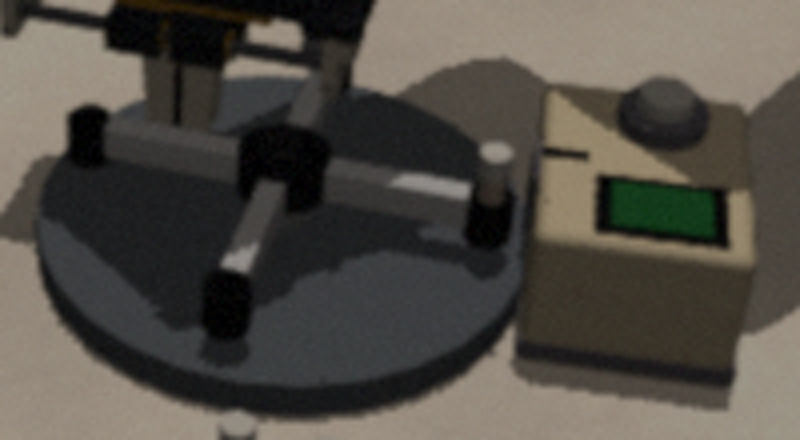

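```bash
python3 - <<'E'
from h import *
w=robot.read_camera("wrist");c=robot.read_camera("scene")
print(ang(back(w,384.8,72.4,.067),90), ang(back(c,364.25,203.25,.088)))
for a in (24,26,26.8,28,30):
    f=lambda p:((proj(c,loc(HUB,np.radians(a),p))-[240,165])*4).round(0)
    print(a,f((0,.125,.082)),f((0,.145,.082)),f((0,.105,.088)))
E
```

```text
[-248.1  105.4] [110.2 106.3]
24 [537. 161.] [579. 168.] [497. 144.]
26 [538. 156.] [580. 161.] [497. 140.]
26.8 [538. 153.] [580. 159.] [498. 138.]
28 [538. 150.] [580. 155.] [498. 135.]
30 [538. 145.] [580. 149.] [498. 131.]
```

Emit:
move_arm:
  increments:
    - [0,-0.5,2.5,0,0,0,-0.04]
    - [0,-0.5,2.5,0,0,0,-0.04]
    - [0,0,0,0,0,0,0]

```text
time: 6.75
tool_pos: [0.5447, -0.0481, 0.046]
tool_rot: [3.138, 0.002, 2.03]
contact_force: [0.6, -0.3, 0.3]
opening: 0.0004
```

```bash
python3 - <<'E'
from h import *
import cv2
rep()
d=robot.read_camera("wrist"); cv2.imwrite("pics/w6.png",cv2.resize(d["img"][:240,200:500,::-1],None,fx=2.5,fy=2.5,interpolation=cv2.INTER_CUBIC))
d=robot.read_camera("scene"); cv2.imwrite("pics/c6.png",cv2.resize(d["img"][165:275,240:440,::-1],None,fx=4,fy=4,interpolation=cv2.INTER_CUBIC))
E
```

```text
t 6.75 yaw 116.3 local [-59.3  19.1] z 0.046 F [ 0.6 -0.3  0.3] q6 -2.26
```

View pics/w6.png

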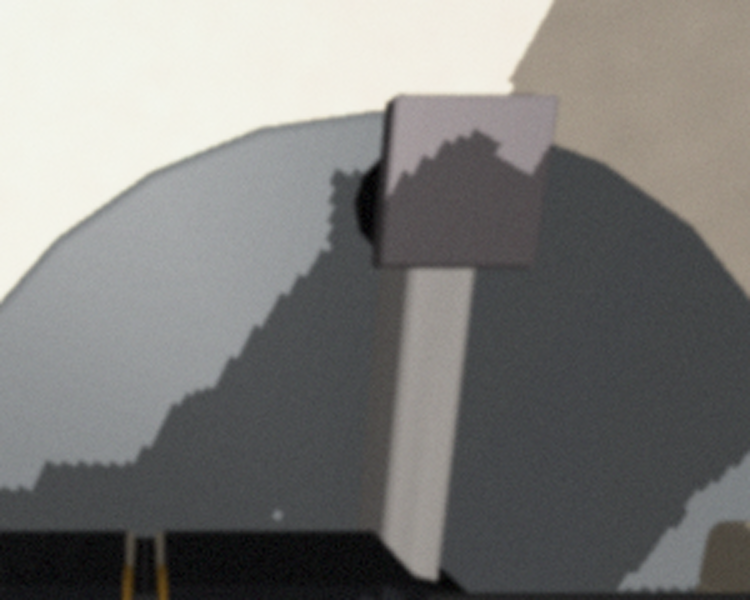

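View pics/c6.png

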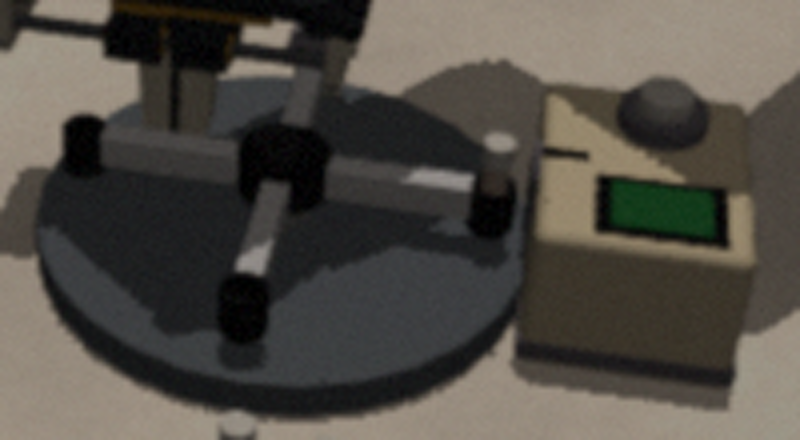

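Emit:
move_arm:
  increments:
    - [0,0,-6,0,0,0,0]
    - [0,0,-6,0,0,0,0]
    - [0,0,0,-40,0,0,0]
    - [0,0,0,-60,0,0,0]
    - [0,0,0,-60,0,0,0]
    - [0,0,0,-30,0,0,0.17]
    - [0,0,0,0,0,0,0.18]
    - [0,0,0,0,0,0,0.18]
    - [0,0,0,0,0,0,0.18]
    - [0,0,0,0,0,0,0.18]
    - [0,0,0,0,0,0,0.18]
    - [0,0,0,0,0,0,0.18]

```text
time: 8.35
tool_pos: [0.5272, -0.0556, 0.2421]
tool_rot: [3.141, -0.001, 0.735]
contact_force: [0.5, 0.1, 0.4]
opening: 0.0007
```

```bash
python3 - <<'E'
from h import *
plan(loc(HUB,np.radians(26.8),(0,.05,.25)),26.8)
E
```

```text
t 8.35 pos [ 0.5272 -0.0556  0.2421] yaw [ 1.799e+02 -1.000e-01  4.210e+01] F [0.5 0.1 0.4] q [-0.25  0.34  1.49  0.    1.32 -0.99] open 0.0007
 target [0.513  0.0581 0.25  ]  shift mm [ 65.7 -93.9  -8. ]  rotvec [ 0.001 -0.001  0.267]
```

Emit:
move_arm:
  increments:
    - [0,22,-31,-3,0,0,0]
    - [0,22,-31,-3,0,0,0]
    - [0,22,-31,-2,0,0,0]
    - [0,0,0,0,0,0,0.134]
    - [0,0,0,0,0,0,0.134]
    - [0,0,0,0,0,0,0]
    - [0,0,0,0,0,0,0]

```text
time: 9.22
tool_pos: [0.5106, 0.0594, 0.2494]
tool_rot: [-3.141, 0.0, 0.458]
contact_force: [0.3, -0.3, 0.2]
opening: 0.0002
```

```bash
python3 - <<'E'
from h import *
import cv2
rep()
d=robot.read_camera("wrist"); cv2.imwrite("pics/w7.png",cv2.resize(d["img"][:240,110:400,::-1],None,fx=2.5,fy=2.5,interpolation=cv2.INTER_CUBIC))
d=robot.read_camera("side"); cv2.imwrite("pics/s7.png",cv2.resize(d["img"][120:260,145:295,::-1],None,fx=4,fy=4,interpolation=cv2.INTER_CUBIC))
d=robot.read_camera("scene"); cv2.imwrite("pics/c7.png",cv2.resize(d["img"][165:275,240:440,::-1],None,fx=4,fy=4,interpolation=cv2.INTER_CUBIC))
E
```

```text
t 9.22 yaw 26.2 local [-2.  52.2] z 0.2494 F [ 0.3 -0.3  0.2] q6 -0.49
```

View pics/w7.png

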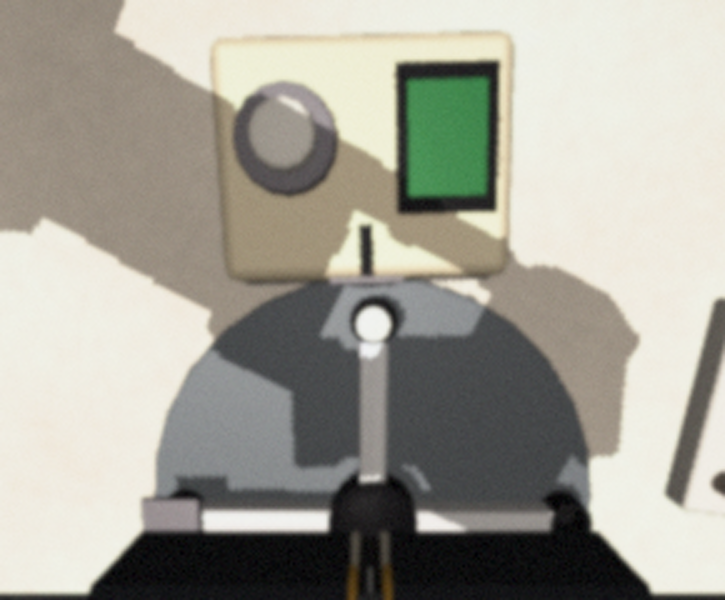

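View pics/s7.png

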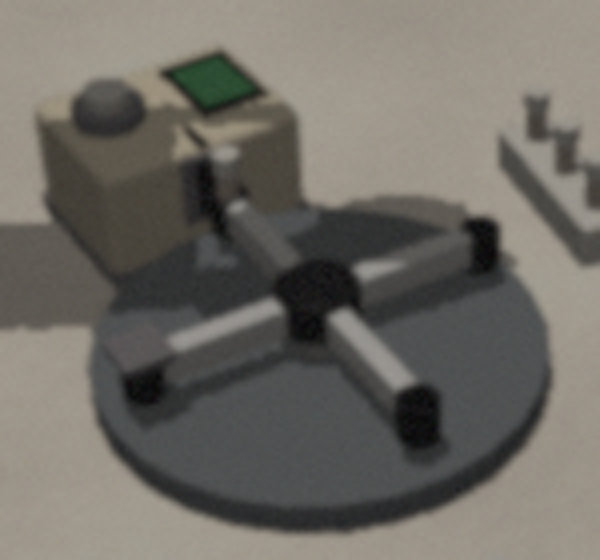

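View pics/c7.png

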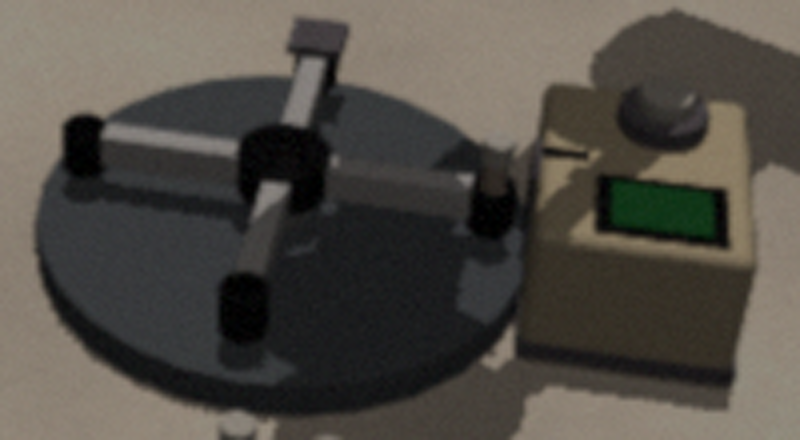

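```bash
python3 - <<'E'
from h import *
w=robot.read_camera("wrist");c=robot.read_camera("scene");s=robot.read_camera("side")
b=lambda u,v,z:back(w,u/2.5+110,v/2.5,z)
L0,L1=b(366,275,.082),b(365,228,.082)
cs=[b(213,37,.082),b(513,31,.082),b(227,281,.082),b(507,271,.082)]
print("head corners",np.round(cs,4)[:,:2].tolist())
a=lambda v:np.degrees(np.arctan2(v[1],v[0])).round(2)
print("yaw: back",a(cs[1]-cs[0]),"front",a(cs[3]-cs[2]),"left",a(cs[0]-cs[2])-90,"right",a(cs[1]-cs[3])-90,"line",a(L1-L0)-90)
m=sum(cs)/4; print("head centre",m.round(4),ang(m,90),"sizes",np.linalg.norm(cs[1]-cs[0]),np.linalg.norm(cs[0]-cs[2]))
print("line end",ang(L0,90),ang(L1,90))
cap=b(374,324,.088);print("cap",ang(cap,90),cap.round(4))
hub=b(372,505,.066);print("hub",hub.round(4)); print("arm mid pts",[ang(b(372,v,.06),90) for v in (350,400,450,475)])
print("cass",ang(b(172,515,.067),180),"pock")
print("key",b(283,132,.1).round(4))
print("scene cap",ang(back(c,499/4+240,144/4+165,.088),90),"side",ang(back(s,224/4+145,155/4+120,.088),90))
E
```

```text
head corners [[0.3778, 0.183], [0.4891, 0.24], [0.4218, 0.0951], [0.5336, 0.1548]]
yaw: back 27.15 front 28.11 left 26.590000000000003 right 27.53 line 27.349999999999994
head centre [0.4556 0.1682 0.082 ] [ 27.3 174.1] sizes 0.12506873680834302 0.09826297701823063
line end [ 27.6 126. ] [ 27.5 146.1]
cap [ 25.9 104.5] [0.4899 0.1076 0.088 ]
hub [0.53   0.0242 0.066 ]
arm mid pts [array([26.3, 90.6]), array([26.4, 65.6]), array([26.5, 39.7]), array([26.6, 26.4])]
cass [-337.7  103.7] pock
key [0.4225 0.1604 0.1   ]
scene cap [ 24.2 106.1] side [ 26.2 102.1]
```

```bash
python3 - <<'E'
from h import *
plan(loc(HUB,np.radians(117.8),(-.0593,.032,.2)),117.8)
E
```

```text
t 9.53 pos [0.5109 0.0595 0.2494] yaw [-180.     0.    26.1] F [-0.2 -0.2  0.9] q [-0.03  0.31  1.51  0.    1.32 -0.49] open 0.0007
 target [ 0.5349 -0.0539  0.2   ]  shift mm [-28.4 112.4  49.4]  rotvec [-0.  -0.  -1.6]
```

Emit:
move_arm:
  increments:
    - [0,-9,37,16,0,0,0]
    - [0,-9,37,16,0,0,0]
    - [0,-10,37,16,0,0,0]
    - [0,0,0,0,0,0,-0.178]
    - [0,0,0,0,0,0,-0.178]
    - [0,0,0,0,0,0,-0.178]
    - [0,0,0,0,0,0,-0.178]
    - [0,0,0,0,0,0,-0.178]
    - [0,0,0,0,0,0,-0.178]
    - [0,0,0,0,0,0,-0.178]
    - [0,0,0,0,0,0,-0.178]
    - [0,0,0,0,0,0,-0.178]

```text
time: 11.02
tool_pos: [0.5361, -0.057, 0.1992]
tool_rot: [3.141, -0.001, 2.115]
contact_force: [-0.2, -0.3, 0.3]
opening: 0.0007
```

```bash
python3 - <<'E'
from h import *
plan(loc(HUB,np.radians(117.8),(-.0593,.032,.047)),117.8)
E
```

```text
t 11.03 pos [ 0.5361 -0.057   0.1992] yaw [180.   -0.  121.2] F [-0.2 -0.3  0.3] q [-0.25  0.39  1.53  0.    1.22 -2.36] open 0.0007
 target [ 0.5349 -0.0539  0.047 ]  shift mm [  3.2   0.5 152.2]  rotvec [ 0.001 -0.001  0.059]
```

Emit:
move_arm:
  increments:
    - [0,3,0,40,0,0,0.05]
    - [0,0,0,40,0,0,0]
    - [0,0,0,40,0,0,0]
    - [0,0,0,26,0,0,0]
    - [0,0,0,4,0,0,0]
    - [0,0,0,0,0,0,0]

```text
time: 11.78
tool_pos: [0.5369, -0.0551, 0.0468]
tool_rot: [3.137, 0.003, 2.067]
contact_force: [-1.5, -0.6, -0.3]
opening: 0.0008
```

```bash
python3 - <<'E'
from h import *
rep();plan(loc(HUB,np.radians(117.8),(-.0593,.0191,.047)),117.8)
E
```

```text
t 11.78 yaw 118.5 local [-61.   31.5] z 0.0468 F [-1.5 -0.6 -0.3] q6 -2.31
t 11.78 pos [ 0.5369 -0.0551  0.0468] yaw [179.8   0.2 118.5] F [-1.5 -0.6 -0.3] q [-0.24  0.57  1.71  0.    0.86 -2.31] open 0.0008
 target [ 0.5463 -0.0479  0.047 ]  shift mm [ 1.9 11.7 -0.1]  rotvec [0.004 0.003 0.011]
```

Emit:
move_arm:
  increments:
    - [0,1,4,0,0,0,0.005]
    - [0,1,4,0,0,0,0.005]
    - [0,0,2.5,0,0,0,0]
    - [0,0,0,0,0,0,0]

```text
time: 12.28
tool_pos: [0.5478, -0.0482, 0.0501]
tool_rot: [3.133, 0.007, 2.057]
contact_force: [0.3, 0.7, -0.7]
opening: 0.0008
```

```bash
python3 - <<'E'
from h import *
rep();plan(loc(HUB,np.radians(117.8),(-.0593,.0191,.047)),117.8)
E
```

```text
t 12.28 yaw 117.9 local [-60.3  18. ] z 0.0501 F [ 0.3  0.7 -0.7] q6 -2.29
t 12.28 pos [ 0.5478 -0.0482  0.0501] yaw [179.5   0.4 117.9] F [ 0.3  0.7 -0.7] q [-0.23  0.58  1.68  0.    0.87 -2.29] open 0.0008
 target [ 0.5463 -0.0479  0.047 ]  shift mm [ 1.1 -1.2  3.1]  rotvec [0.009 0.007 0.001]
```

Emit:
move_arm:
  increments:
    - [0,0,-6,0,0,0,0]
    - [0,0,-6,0,0,0,0]
    - [0,0,0,-40,0,0,0]
    - [0,0,0,-60,0,0,0]
    - [0,0,0,-60,0,0,0]
    - [0,0,0,-30,0,0,0.17]
    - [0,0,0,0,0,0,0.18]
    - [0,0,0,0,0,0,0.18]
    - [0,0,0,0,0,0,0.18]
    - [0,0,0,0,0,0,0.18]
    - [0,0,0,0,0,0,0.18]
    - [0,0,0,0,0,0,0.18]

```text
time: 13.78
tool_pos: [0.5293, -0.0565, 0.2458]
tool_rot: [3.135, -0.005, 0.764]
contact_force: [0.2, 0.9, 0.6]
opening: 0.0003
```

Emit:
move_arm:
  increments:
    - [0,22,-31,0,0,0,0]
    - [0,22,-31,0,0,0,0]
    - [0,22,-31,0,0,0,0]
    - [0,0,0,0,0,0,0.134]
    - [0,0,0,0,0,0,0.134]
    - [0,0,0,0,0,0,0]
    - [0,0,0,0,0,0,0]

```text
time: 14.65
tool_pos: [0.5093, 0.0575, 0.2442]
tool_rot: [3.138, -0.004, 0.486]
contact_force: [-0.2, 0.7, 0.1]
opening: 0.0004
```

```bash
python3 - <<'E'
from h import *
import cv2
rep()
d=robot.read_camera("wrist"); cv2.imwrite("pics/w8.png",cv2.resize(d["img"][:240,110:400,::-1],None,fx=2.5,fy=2.5,interpolation=cv2.INTER_CUBIC))
d=robot.read_camera("scene"); cv2.imwrite("pics/c8.png",cv2.resize(d["img"][165:275,240:440,::-1],None,fx=4,fy=4,interpolation=cv2.INTER_CUBIC))
E
```

```text
t 14.65 yaw 27.9 local [-2.5 51.2] z 0.2442 F [-0.2  0.7  0.1] q6 -0.52
```

View pics/w8.png

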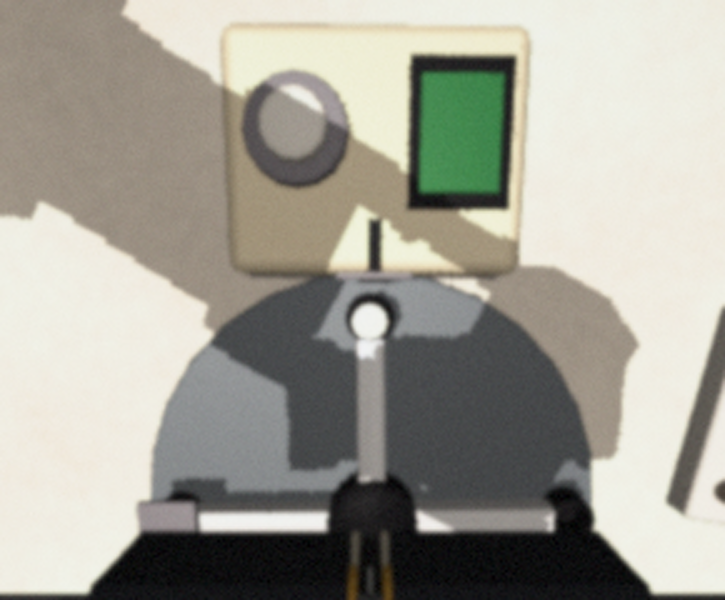

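View pics/c8.png

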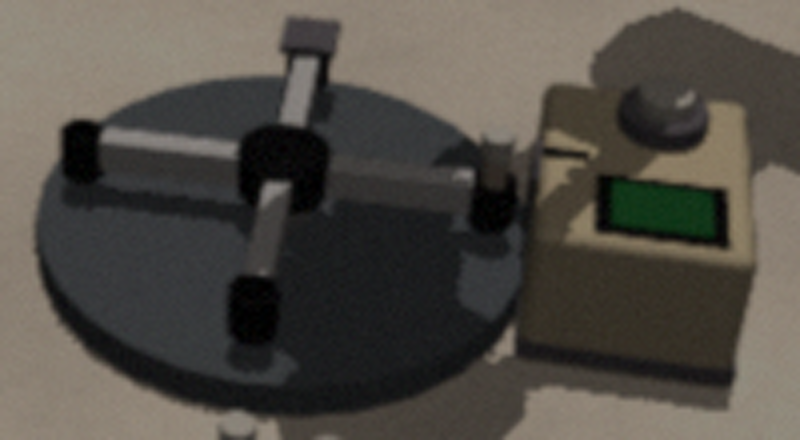

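```bash
python3 - <<'E'
from h import *
w=robot.read_camera("wrist")
b=lambda u,v,z:back(w,u/2.5+110,v/2.5,z)
for z,u,v in [(.082,374.5,272),(.082,375,222),(.088,369.5,321),(.06,370,370),(.06,371.5,460)]: print(ang(b(u,v,z),90))
cs=[b(222,25,.082),b(529,30,.082),b(232,274,.082),b(519,274,.082)]
a=lambda v:np.degrees(np.arctan2(v[1],v[0])).round(2)
print("yaw: back",a(cs[1]-cs[0]),"front",a(cs[3]-cs[2]),"left",a(cs[0]-cs[2])-90,"right",a(cs[1]-cs[3])-90)
print("arm dir",a(b(369.5,345,.06)-b(371.5,470,.06))-90,"key",b(293,121,.102).round(4))
plan([.4215,.159,.16],27.5)
E
```

```text
[ 27.4 125.5]
[ 27.4 146.5]
[ 28.6 104.5]
[28.6 79.6]
[28.3 34. ]
yaw: back 27.04 front 27.8 left 27.290000000000006 right 28.53
arm dir 28.739999999999995 key [0.4223 0.1602 0.102 ]
t 14.8 pos [0.5095 0.0576 0.2443] yaw [179.8  -0.2  27.8] F [ 0.3 -0.1  0.3] q [-0.04  0.3   1.53 -0.    1.3  -0.52] open 0.0008
 target [0.4215 0.159  0.16  ]  shift mm [ -30.9 -131.1   83.7]  rotvec [ 0.004 -0.004  0.005]
```

```bash
python3 - <<'E'
from h import *
plan(loc(HUB,np.radians(117.4),(-.060,-.033,.2)),117.4)
E
```

```text
t 14.8 pos [0.5095 0.0576 0.2443] yaw [179.8  -0.2  27.8] F [ 0.3 -0.1  0.3] q [-0.04  0.3   1.53 -0.    1.3  -0.52] open 0.0008
 target [ 0.5924 -0.0246  0.2   ]  shift mm [ 34.8 111.2  44.9]  rotvec [ 0.006 -0.    -1.564]
```

Emit:
move_arm:
  increments:
    - [0,11,37,14,0,0,0]
    - [0,11,37,14,0,0,0]
    - [0,12,37,14,0,0,0]
    - [0,0,0,0,0,0,-0.174]
    - [0,0,0,0,0,0,-0.174]
    - [0,0,0,0,0,0,-0.174]
    - [0,0,0,0,0,0,-0.174]
    - [0,0,0,0,0,0,-0.174]
    - [0,0,0,0,0,0,-0.174]
    - [0,0,0,0,0,0,-0.174]
    - [0,0,0,0,0,0,-0.174]
    - [0,0,0,0,0,0,-0.12]

```text
time: 16.3
tool_pos: [0.5945, -0.0298, 0.1998]
tool_rot: [3.138, 0.003, 2.056]
contact_force: [0.2, 0.7, -0.2]
opening: 0.0006
```

```bash
python3 - <<'E'
from h import *
plan(loc(HUB,np.radians(117.4),(-.060,-.033,.047)),117.4)
E
```

```text
t 16.3 pos [ 0.5945 -0.0298  0.1998] yaw [1.798e+02 1.000e-01 1.178e+02] F [ 0.2  0.7 -0.2] q [-0.18  0.49  1.37  0.    1.28 -2.23] open 0.0006
 target [ 0.5924 -0.0246  0.047 ]  shift mm [6.000e+00 1.000e-01 1.528e+02]  rotvec [0.003 0.002 0.007]
```

Emit:
move_arm:
  increments:
    - [0,5,0,40,0,0,0]
    - [0,0,0,40,0,0,0]
    - [0,0,0,40,0,0,0]
    - [0,0,0,26,0,0,0]
    - [0,0,0,4,0,0,0]
    - [0,0,0,0,0,0,0]

```text
time: 17.05
tool_pos: [0.5947, -0.0267, 0.0471]
tool_rot: [3.135, 0.005, 2.061]
contact_force: [-0.1, -0.2, 0.3]
opening: 0.0005
```

```bash
python3 - <<'E'
from h import *
rep();plan(loc(HUB,np.radians(117.4),(-.060,-.0187,.047)),117.4)
E
```

```text
t 17.05 yaw 118.1 local [-63.4 -33.3] z 0.0471 F [-0.1 -0.2  0.3] q6 -2.23
t 17.05 pos [ 0.5947 -0.0267  0.0471] yaw [179.6   0.3 118.1] F [-0.1 -0.2  0.3] q [-0.17  0.65  1.54 -0.    0.94 -2.23] open 0.0005
 target [ 0.5797 -0.0312  0.047 ]  shift mm [  3.1 -15.3  -0. ]  rotvec [0.007 0.005 0.012]
```

Emit:
move_arm:
  increments:
    - [0,1.5,-5,0,0,0,0.006]
    - [0,1,-4,0,0,0,0.006]
    - [0,0,-2,0,0,0,0]
    - [0,0,0,0,0,0,0]

```text
time: 17.55
tool_pos: [0.5848, -0.0303, 0.0506]
tool_rot: [3.13, 0.009, 2.049]
contact_force: [-0.1, 0.4, -0.4]
opening: 0.0008
```

```bash
python3 - <<'E'
from h import *
rep();plan(loc(HUB,np.radians(117.4),(-.060,-.0187,.047)),117.4)
E
```

```text
t 17.55 yaw 117.4 local [-61.5 -23.6] z 0.0506 F [-0.1  0.4 -0.4] q6 -2.23
t 17.55 pos [ 0.5848 -0.0303  0.0506] yaw [179.4   0.5 117.4] F [-0.1  0.4 -0.4] q [-0.18  0.63  1.58  0.    0.92 -2.23] open 0.0008
 target [ 0.5797 -0.0312  0.047 ]  shift mm [ 1.6 -4.9  3.5]  rotvec [ 0.011  0.009 -0.   ]
```

Emit:
move_arm:
  increments:
    - [0,0.5,-1.5,1,0,0,0]
    - [0,0.5,-1.5,1,0,0,0]
    - [0,0,-1,1,0,0,0]
    - [0,0,0,0,0,0,0]

```text
time: 18.05
tool_pos: [0.5807, -0.0313, 0.0473]
tool_rot: [3.13, 0.009, 2.049]
contact_force: [-0.1, -0.5, 0.8]
opening: 0.0003
```

```bash
python3 - <<'E'
from h import *
rep();plan(loc(HUB,np.radians(117.4),(-.060,-.0187,.047)),117.4)
E
```

```text
t 18.05 yaw 117.4 local [-60.5 -19.5] z 0.0473 F [-0.1 -0.5  0.8] q6 -2.23
t 18.05 pos [ 0.5807 -0.0313  0.0473] yaw [179.4   0.5 117.4] F [-0.1 -0.5  0.8] q [-0.19  0.63  1.59  0.    0.91 -2.23] open 0.0003
 target [ 0.5797 -0.0312  0.047 ]  shift mm [ 0.6 -0.8  0.3]  rotvec [ 0.011  0.009 -0.   ]
```

Emit:
move_arm:
  increments:
    - [0,0,-0.8,0,0,0,0]
    - [0,0,0,0,0,0,0]

```text
time: 18.3
tool_pos: [0.58, -0.0317, 0.0473]
tool_rot: [3.13, 0.009, 2.049]
contact_force: [0.1, -0.2, -0.1]
opening: 0.0001
```

```bash
python3 - <<'E'
from h import *
import cv2
rep()
d=robot.read_camera("scene"); cv2.imwrite("pics/c9.png",cv2.resize(d["img"][165:275,240:440,::-1],None,fx=4,fy=4,interpolation=cv2.INTER_CUBIC))
E
```

```text
t 18.3 yaw 117.4 local [-60.6 -18.8] z 0.0473 F [ 0.1 -0.2 -0.1] q6 -2.24
```

View pics/c9.png

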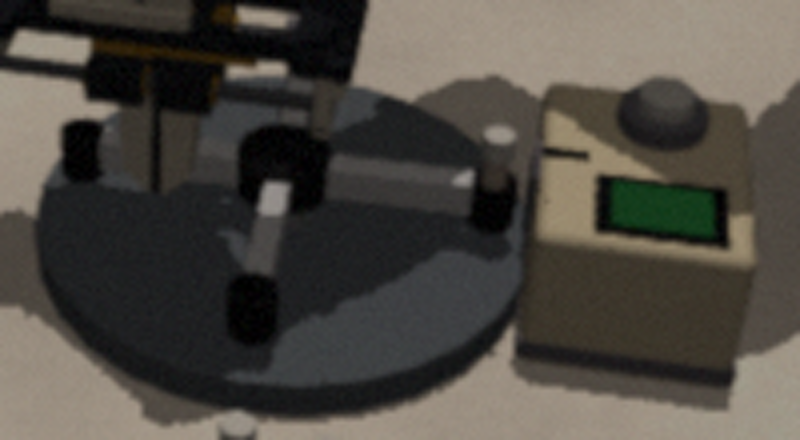

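Emit:
move_arm:
  increments:
    - [0,0,-1.2,0,0,0,0]
    - [0,0,0,0,0,0,0]

```text
time: 18.6
tool_pos: [0.5791, -0.0322, 0.0474]
tool_rot: [3.13, 0.009, 2.049]
contact_force: [0.1, 0.3, 1.0]
opening: 0.0009
```

```bash
cat > sh.py <<'E'
from h import *
import cv2,sys
s=rep()
d=robot.read_camera("scene"); im=cv2.resize(d["img"][165:275,240:440,::-1],None,fx=4,fy=4,interpolation=cv2.INTER_CUBIC)
cv2.imwrite("pics/%s.png"%sys.argv[1],im)
# lateral shift of lower pocket relative to c8
t=cv2.imread("pics/c8.png")[275:335,225:285]
r=cv2.matchTemplate(im[255:355,195:315],t,cv2.TM_CCOEFF_NORMED); _,v,_,l=cv2.minMaxLoc(r); print("pocket shift vs c8",l[0]-30,l[1]-20,round(v,2))
E
python3 sh.py c10
```

```text
t 18.6 yaw 117.4 local [-60.7 -17.6] z 0.0474 F [0.1 0.3 1. ] q6 -2.24
pocket shift vs c8 -7 -1 0.9
```

```bash
python3 - <<'E'
import cv2
t=cv2.imread("pics/c8.png")[275:335,225:285]
for n in ["c6","c7","c8","c9","c10"]:
    im=cv2.imread(f"pics/{n}.png"); r=cv2.matchTemplate(im[255:355,185:325],t,cv2.TM_CCOEFF_NORMED); _,v,_,l=cv2.minMaxLoc(r); print(n,l[0]-40,l[1]-20,round(v,2))
E
```

```text
c6 -13 -1 0.83
c7 -9 -3 0.96
c8 0 0 1.0
c9 -3 -1 0.91
c10 -7 -1 0.9
```

Emit:
move_arm:
  increments:
    - [0,0,6,0,0,0,0]
    - [0,0,6,0,0,0,0]
    - [0,0,0,-40,0,0,0]
    - [0,0,0,-60,0,0,0]
    - [0,0,0,-60,0,0,0]
    - [0,0,0,-35,0,0,0.17]
    - [0,0,0,0,0,0,0.18]
    - [0,0,0,0,0,0,0.18]
    - [0,0,0,0,0,0,0.18]
    - [0,0,0,0,0,0,0.18]
    - [0,0,0,0,0,0,0.18]
    - [0,0,0,0,0,0,0.18]

```text
time: 20.15
tool_pos: [0.5906, -0.0233, 0.2499]
tool_rot: [3.129, -0.01, 0.761]
contact_force: [-0.1, -0.1, -0.2]
opening: 0.0006
```

```bash
python3 - <<'E'
from h import *
plan(loc(HUB,np.radians(27.4),(0,.055,.25)),27.4)
E
```

```text
t 20.15 pos [ 0.5906 -0.0233  0.2499] yaw [179.3  -0.6  43.6] F [-0.1 -0.1 -0.2] q [-0.17  0.44  1.31  0.    1.38 -0.93] open 0.0006
 target [0.5102 0.0623 0.25  ]  shift mm [   0.8 -117.5   -1.6]  rotvec [ 0.011 -0.012  0.283]
```

Emit:
move_arm:
  increments:
    - [0,0,-39,0,0,0,0]
    - [0,0,-39,0,0,0,0]
    - [0,1,-39,0,0,0,0]
    - [0,0,0,0,0.006,-0.006,0.14]
    - [0,0,0,0,0.005,-0.006,0.14]
    - [0,0,0,0,0,0,0]
    - [0,0,0,0,0,0,0]

```text
time: 21.02
tool_pos: [0.5097, 0.0665, 0.2486]
tool_rot: [3.141, -0.001, 0.476]
contact_force: [0.1, 0.6, 0.6]
opening: 0.0004
```

```bash
python3 - <<'E'
from h import *
import cv2
rep()
d=robot.read_camera("wrist"); cv2.imwrite("pics/w11.png",cv2.resize(d["img"][:240,110:400,::-1],None,fx=2.5,fy=2.5,interpolation=cv2.INTER_CUBIC))
E
```

```text
t 21.02 yaw 27.3 local [ 1.4 58.9] z 0.2486 F [0.1 0.6 0.6] q6 -0.5
```

View pics/w11.png

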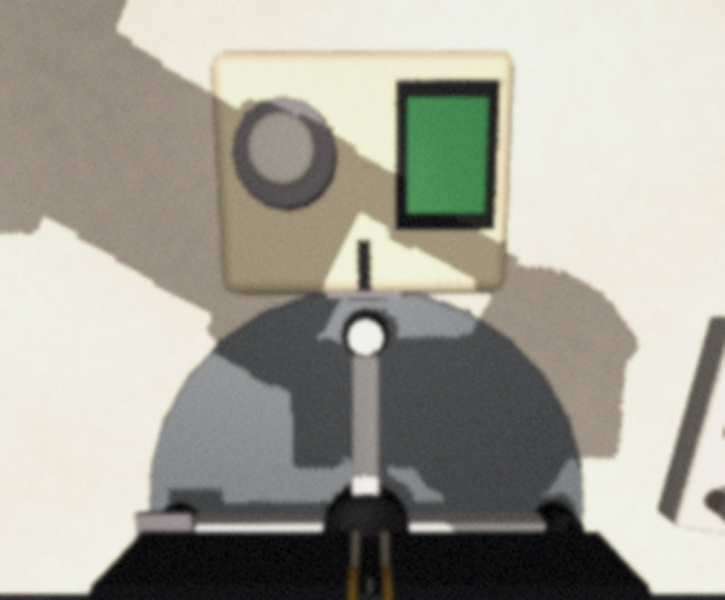

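```bash
python3 - <<'E'
from h import *
w=robot.read_camera("wrist")
b=lambda u,v,z:back(w,u/2.5+110,v/2.5,z)
for z in (.095,.102): print(b(281,147,z).round(4))
for u,v in((363.5,288),(363.5,242)): print(ang(b(u,v,.082),90))
print(ang(b(365,336,.088),90),ang(b(366,400,.06),90))
plan([.4217,.1595,.125],27.4)
E
```

```text
[0.4206 0.1607 0.095 ]
[0.4219 0.16   0.102 ]
[ 27.6 127. ]
[ 27.5 146.8]
[ 27.3 106. ] [27.1 72.4]
t 21.12 pos [0.5097 0.0663 0.2486] yaw [180.   -0.   27.2] F [ 1.6  0.  -0.2] q [-0.02  0.3   1.52 -0.    1.32 -0.49] open 0.0005
 target [0.4217 0.1595 0.125 ]  shift mm [ -35.8 -123.1  123.5]  rotvec [ 0.    -0.    -0.004]
```

Tube arm and mark agree within about 0.3°, so I go to the key.

Emit:
move_arm:
  increments:
    - [0,-9,-31,0,0,0,0]
    - [0,-9,-31,0,0,0,0]
    - [0,-9,-31,25,0,0,0]
    - [0,-9,-30,30,0,0,0]
    - [0,0,0,30,0,0,0]
    - [0,0,0,25,0,0,0]
    - [0,0,0,0,0,0,0]

```text
time: 22.0
tool_pos: [0.4201, 0.1613, 0.1362]
tool_rot: [3.14, -0.004, 0.482]
contact_force: [-0.5, -0.1, -0.1]
opening: 0.0002
```

```bash
python3 - <<'E'
from h import *
import cv2
plan([.4217,.1595,.110],27.4)
d=robot.read_camera("side"); cv2.imwrite("pics/s12.png",cv2.resize(d["img"][80:260,125:295,::-1],None,fx=3.3,fy=3.3,interpolation=cv2.INTER_CUBIC))
d=robot.read_camera("scene"); cv2.imwrite("pics/c12.png",cv2.resize(d["img"][115:275,240:440,::-1],None,fx=3.5,fy=3.5,interpolation=cv2.INTER_CUBIC))
E
```

```text
t 22.0 pos [0.4201 0.1613 0.1362] yaw [179.9  -0.2  27.6] F [-0.5 -0.1 -0.1] q [ 0.2   0.31  1.86 -0.    0.97 -0.29] open 0.0002
 target [0.4217 0.1595 0.11  ]  shift mm [ 0.5  2.3 26.3]  rotvec [ 0.001 -0.004  0.003]
```

View pics/s12.png

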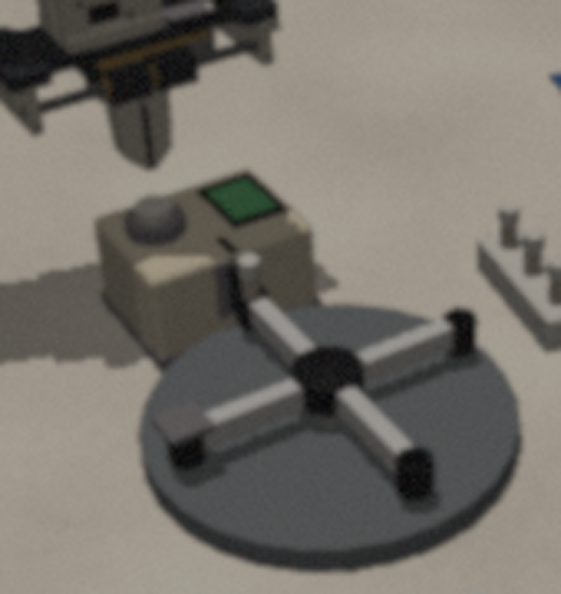

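View pics/c12.png

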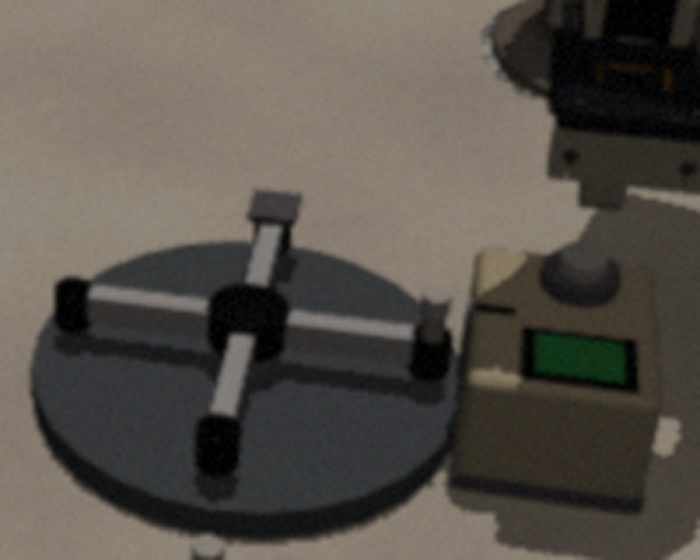

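Emit:
move_arm:
  increments:
    - [0,0,2,12,0,0,0]
    - [0,0,0,12,0,0,0]
    - [0,0,0,4,0,0,0]
    - [0,0,0,0,0,0,0]

```text
time: 22.6
tool_pos: [0.4246, 0.1595, 0.11]
tool_rot: [3.138, -0.011, 0.481]
contact_force: [-0.4, 0.0, 0.1]
opening: 0.0001
```

Emit:
move_arm:
  increments:
    - [0,0,0,2,0,0,0]
    - [0,0,0,2,0,0,0]
    - [0,0,0,2,0,0,0]

```text
time: 22.98
tool_pos: [0.4251, 0.1596, 0.1042]
tool_rot: [3.137, -0.013, 0.481]
contact_force: [-0.5, -1.2, 1.0]
opening: 0.0003
```

Emit:
move_arm:
  increments:
    - [0,-2.7,-1.4,-1,0,0,0]
    - [0,0,0,2,0,0,0]
    - [0,0,0,2,0,0,0]

```text
time: 23.35
tool_pos: [0.4217, 0.1597, 0.1013]
tool_rot: [3.137, -0.013, 0.481]
contact_force: [-0.2, -0.8, 2.6]
opening: 0.0006
```

Emit:
move_arm:
  increments:
    - [0,0,0,1.5,0,0,0]
    - [0,0,0,1.5,0,0,0]

```text
time: 23.6
tool_pos: [0.4217, 0.1597, 0.0983]
tool_rot: [3.137, -0.013, 0.481]
contact_force: [-0.9, -0.7, 2.6]
opening: 0.0006
```

Emit:
move_arm:
  increments:
    - [0,0,0,1.5,0,0,0]
    - [0,0,0,1,0,0,0]

```text
time: 23.85
tool_pos: [0.4218, 0.1597, 0.0979]
tool_rot: [3.137, -0.014, 0.481]
contact_force: [-6.3, -1.0, 17.9]
opening: 0.0005
```

Emit:
move_arm:
  increments:
    - [0,0,0,1.2,0,0,0]
    - [0,0,0,1,0,0,0]

```text
time: 24.1
tool_pos: [0.4218, 0.1597, 0.098]
tool_rot: [3.137, -0.015, 0.481]
contact_force: [-4.1, -2.0, 13.6]
opening: 0.0004
```

```bash
python3 - <<'E'
from h import *
import cv2
rep()
d=robot.read_camera("side"); a=cv2.resize(d["img"][120:200,145:245,::-1],None,fx=7,fy=7,interpolation=cv2.INTER_CUBIC)
cv2.imwrite("pics/s13.png",cv2.convertScaleAbs(a,alpha=2))
d=robot.read_camera("scene"); a=cv2.resize(d["img"][140:230,360:440,::-1],None,fx=6.5,fy=6.5,interpolation=cv2.INTER_CUBIC)
cv2.imwrite("pics/c13.png",cv2.convertScaleAbs(a,alpha=2))
E
```

```text
t 24.1 yaw 27.6 local [-33.1 182.2] z 0.098 F [-4.1 -2.  13.6] q6 -0.29
```

View pics/s13.png

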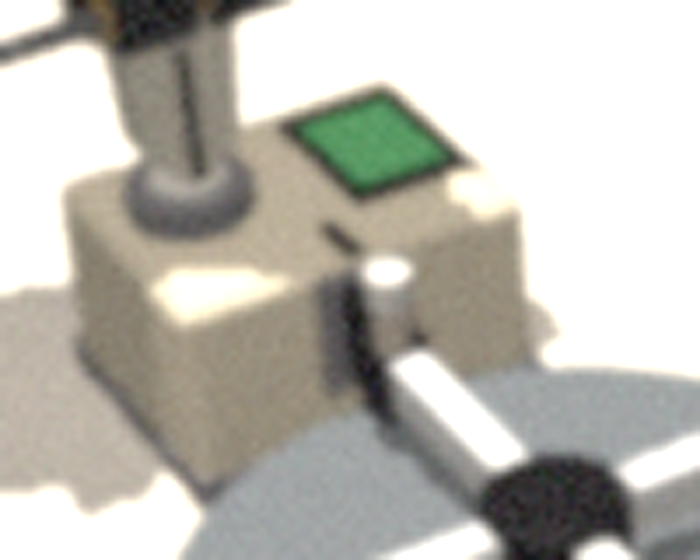

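View pics/c13.png

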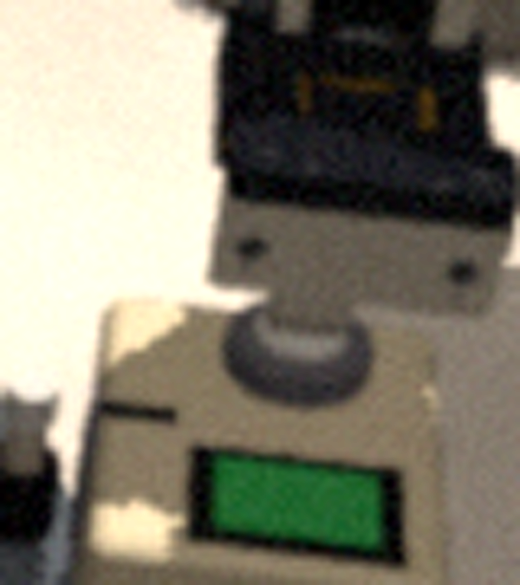

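Emit:
move_arm:
  increments:
    - [0,0,0,-2,0,0,0]
    - [0,0,2.5,0,0,0,0]
    - [0,0,0,2,0,0,0]
    - [0,0,0,2,0,0,0]
    - [0,0,0,2,0,0,0]

```text
time: 24.82
tool_pos: [0.4234, 0.1576, 0.0975]
tool_rot: [3.136, -0.017, 0.482]
contact_force: [-12.1, -1.7, 37.1]
opening: 0.0006
```

Emit:
move_arm:
  increments:
    - [0,0,0,-3,0,0,0]
    - [0,0,0,-6,0,0,0]
    - [0,0,0,-20,0,0,0]
    - [0,0,0,-50,0,0,0]
    - [0,0,0,-50,0,0,0]
    - [0,0,30,0,0,0,0]
    - [0,0,30,0,0,0,0]
    - [0,0,30,0,0,0,0]
    - [0,0,0,0,0,0,0]

```text
time: 25.95
tool_pos: [0.4645, 0.0744, 0.2294]
tool_rot: [3.134, -0.015, 0.482]
contact_force: [-0.7, -0.1, 0.0]
opening: 0.0004
```

```bash
python3 - <<'E'
from h import *
import cv2
rep()
d=robot.read_camera("wrist"); cv2.imwrite("pics/w14.png",cv2.resize(d["img"][:260,90:420,::-1],None,fx=2.3,fy=2.3,interpolation=cv2.INTER_CUBIC))
d=robot.read_camera("side"); cv2.imwrite("pics/s14.png",cv2.convertScaleAbs(cv2.resize(d["img"][100:280,120:340,::-1],None,fx=3.3,fy=3.3,interpolation=cv2.INTER_CUBIC),alpha=1.6))
E
```

```text
t 25.95 yaw 27.6 local [-34.6  86.9] z 0.2294 F [-0.7 -0.1  0. ] q6 -0.49
```

View pics/w14.png

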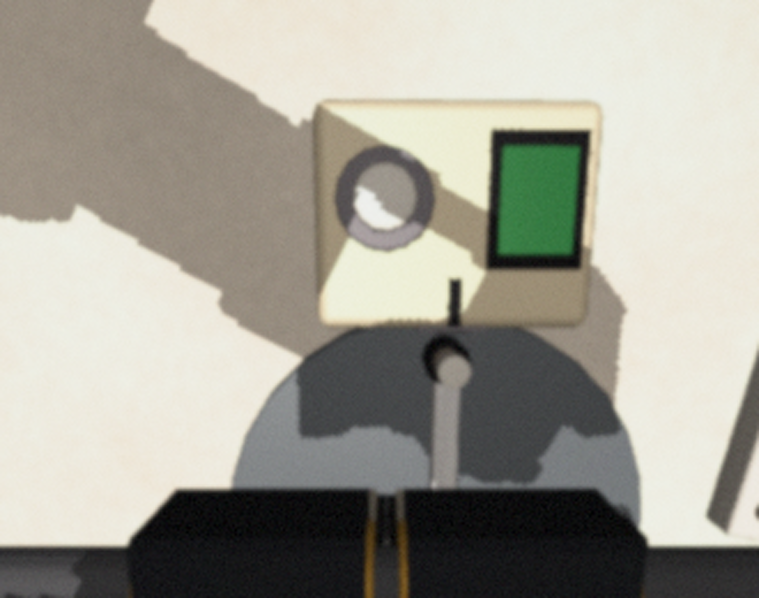

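View pics/s14.png

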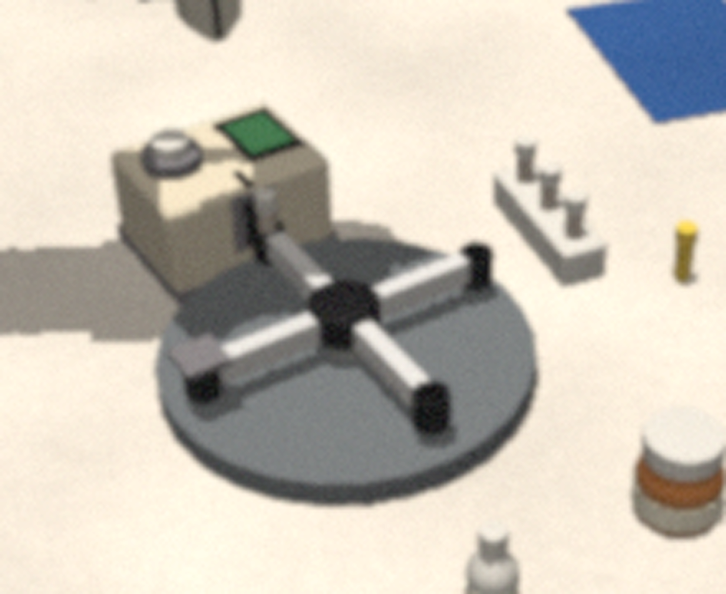

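```bash
python3 - <<'E'
from h import *
w=robot.read_camera("wrist"); b=lambda u,v,z:back(w,u/2.3+90,v/2.3,z)
print(ang(b(455,324,.082),90),ang(b(454,369,.088),90))
print(robot.hand_in())
E
```

```text
[ 27.4 128.8] [ 27.7 108.3]
the job is handed in; nothing more can be done
None
```

I turned the carousel until the tube arm stood in front of the reader's window, then pressed the start key fully down and let it come up. The job was handed in at about 26 s.

- **Turning:** I pushed only on the empty arm opposite the tube, about 79° anticlockwise in all. One push overshot by about 1.2°, so I nudged the arm back from its other side before going near the key.
- **Alignment:** The last view from above, after the press, put the tube cap at 27.7° and the mark on the head at 27.4° (about 0.5 mm apart at the tube). The scene camera read the tube about 1.5° off from the wrist and side cameras, measured before the last two nudges. I trusted the wrist view, which shows tube and mark together.
- **Key:** It bottomed after about 6 mm. I eased up 2 mm, shifted 2.5 mm in case the finger was resting on the housing, and pressed again to the same depth at up to 37 N wrist force. So it went down twice, without coming fully up in between. It was up again in the last pictures.
- **At the end:** The tube stood upright in its pocket. The bottle, jar and rack looked untouched, though I checked that by eye only. The gripper was clear of everything.

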